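Hold in the recessed reset of the oven controller

TASK

The oven controller has locked out and only clears if its recessed reset button is held in while I plug its lead back in. Lift off the loupe that stands over the aperture in the controller's top set it down gently, upright on the bare worktop, then take the small screwdriver out of the tool stand and push its blade down through the aperture until the button is fully in. Finish still gripping the screwdriver and keeping the button held in; leave the brush in the stand and the other things on the bench where they are.

Things in the scene. Friction and masses are not known exactly. Their poses are not given: they have to be found in the camera images.
- controller: grey sheet-metal box, 130 (x) x 150 (y) x 70 mm high, fixed to the worktop; display, knob and rocker switch on its front (-x side). Origin: centre of its underside, z up. All things not listed here lie farther ahead than x = 0.62, nearer than x = 0.40 or farther left than y = 0.47 m; between, the worktop is bare but for the listed things; it ends on the right at y = -0.2
- aperture (a point): centre of the mouth of the round reset aperture, 11 mm across, in a 42 mm square, 3 mm thick bare metal cover plate on the controller's top; the mouth is 73 mm above the worktop, at x -25, y +30 mm in the controller's frame. The hole goes straight down; below the plates it widens, and the button lies 20 mm under the mouth
- button_top (a point): centre of the top face of the recessed reset button (flat disc, 14 mm across), 20 mm straight below the aperture's mouth when out
- reset_button (a joint): the reset button, a spring push button going straight down: 0 = out, 0.005 m = fully in against its stop; the spring starts at about 2 N and needs about 5.6 N when fully in; it springs back when let go
- loupe: black cylindrical inspection loupe, 36 mm across, 32 mm high, about 0.045 kg, standing on end on the cover plate, over the aperture. Origin: centre of its underside, z up
- levelling_press: bench levelling press fixed at the back of the worktop, not used: foot about 110 mm wide, column and arm about 0.25 m high, reaching forward (-x) to about 0.12 m from its origin, which lies at the centre of its underside. Keep the hand clear of it
- tool_stand: tool stand fixed to the worktop: foot 62 x 146 mm, top plate 46 (x) x 140 (y) mm whose top is 78 mm above the worktop, with a row of four 11.5 mm holes along its y axis at y -48, -16, +16, +48 mm; two are empty. A second drilled plate lies below. Origin: centre of its underside, z up
- screwdriver: small screwdriver, 115 mm long, 0.03 kg, standing loosely, blade down, in a hole of the stand; it draws straight up. Handle: 13 mm across, 56 mm long, its lower end resting on the stand's top plate (78 to 134 mm above the worktop); below it the round blade, 3 mm across, 60 mm long. Its y axis points from blade to handle; origin 2 mm below the handle's lower end, 6 mm off the axis
- screwdriver_handle (a point): point on the screwdriver's axis half way up its handle, 88 mm from the tip; about 106 mm above the worktop while it stands in the stand
- screwdriver_tip (a point): tip of the screwdriver's blade, on its axis
- brush: lens brush, 130 mm long, 10 mm thick, standing bristles up in another hole of the stand. Origin near the middle of its length. To be left there
- hardness_block: round steel block, 48 mm across, 16 mm high, on the worktop. Origin: centre of its underside. To be left alone
- lens_tissue: booklet of lens tissue, 65 (x) x 101 (y) x 10 mm, lying on the worktop. Origin: centre of its underside. To be left alone

How it is judged:
By the outcome, as a careful person would: the job done as asked, in the order asked, and still so for the second after the job is handed in, while the arm keeps its last pose, push and grip.
It also fails if it takes over 58 s, if anything falls off the work surface, if the arm or the gripper's body presses on something with over 40 N, if the wrist force passes 120 N, or if a joint passes its speed limit or range.

ROBOT

A 7-joint arm with a two-finger parallel gripper is mounted at the origin on a cart in front of the work surface, level with it; the furniture and walls round the work are solid. World frame = base frame: x ahead of the robot, y to its left, z up, the work surface at z = 0. Lengths are in m, angles in rad, forces in N, time in s.
With the tool pointing down it reaches from about 0.4 to 0.85 m from the base axis. Payload 10.4 kg.
Tool frame: the origin (TCP) lies between the finger pads; the fingertips stand ahead of it and the grasp point (between the pads) lies 5 mm behind it (manip.tip_extent is the z of the fingertips in the tool frame, in m); z points along the fingers, y is the line along which they close (so a half turn about z gives the same grasp; the last joint's range is limited). The gripper opens to 85 mm and grips with 20 to 120 N. Pads are 22 mm wide; open, the fingers measure 114 mm over their backs; the gripper's body (76 mm by 85 mm) begins 54 mm behind the grasp point. The pads swing forward as they close: fully open they stand 13 mm farther back than shut.
Start: joints at [-1.234, 0.332, -0.065, 1.46, 0.022, 1.35, -0.088], TCP at [0.22, 0.585, 0.245] pointing down, gripper open.
Joint ranges: [-2.6, 2.6], [-0.5, 2.12], [-1.47, 1.34], [0.16, 2.42], [-1.27, 4.41], [0.06, 2.06], [-2.6, 2.6]. Speed limits (rad/s): [2.22, 2.22, 2.79, 2.79, 3.14, 3.14, 3.14].

INTERFACE

Orientations are given as a unit quaternion [x, y, z, w].
In Python, from workcell import status, viewer, manip gives the robot as it stands.
- The arm moves only by the tool play_rows, never from a script. Its argument "plan" is one flat list of numbers, 7 for each row, row after row: the turn, a rotation vector about the tool's x, y, z in degrees, then the shift along the tool's x, y, z in m, then the opening, from 0 (shut) to 1 (fully open). In form: [ax, ay, az, dx, dy, dz, grip, ax, ay, az, dx, dy, dz, grip, ...]. A call has 1 to 20 rows; each row is the pose to reach, as a shift and turn from the pose commanded when the call began, along the tool's axes at that moment; what a row does not reach only later rows make up. A row lasts 1/8 s, in which the tool goes at most 62.5 mm and 10.7 degrees, less where a joint would pass 70% of its speed; a pose out of reach is approached as far as the arm can. A call with a gripper value outside its range is refused whole. The fingers move at their own pace and stop on an object; "squeeze" is the grip in N (left out, the last holds). Time passes only in rows, so rows that repeat a pose let the fingers close. It gives the time, the measured TCP pose, the force, the opening and the grip force at its end, in the units of the state.
- status.get_obs(): the state, without advancing time (a new reading comes with each control period).
- viewer.camera(name): name is "scene" or "top" or "wrist"; returns the picture (480x640x3 uint8, red, green, blue); there is no depth.
- viewer.camera_model(name): a dict with "fx", "fy", "cx", "cy" (pixels), "R" (3x3) and "t" (3): a world point X has camera coordinates R X + t. Camera axes: x right, y down, z forward; pixel columns grow to the right and rows downward; lengths in m; the calibration is good to about 2 mm. A picture is of the moment at which its call begins: read the wrist's pose just before it. camera_model takes no time and is no camera call; for the wrist camera it gives the pose at the moment of the call.
- manip.hand_in(): hands the job in; it is judged then, once.
The state is a dict: "clock": time; "joint_pos": joint angles; "joint_velocities": joint speeds; "tau": joint torques, N m; "position": TCP position; "ee_rot": TCP orientation; "ft_force": force on the tool from outside, world axes, zero at the start; "torque": the same for the moment, N m; "grip_width": opening from 0.0 (shut) to 1.0 (fully open); "grasp_force": force on a finger pad.
Only numpy, scipy, OpenCV 4.12 (cv2) and the standard library are available. Lean on these libraries where they do the work, as an engineer would, in place of code of your own. Each camera call takes 0.05 s, during which the arm holds its last target. There are 200 camera calls.

## Working session

There is one attempt and no reset: what is moved stays moved. The work goes in short steps, Python scripts to look and compute and a tool call to move; the robot and the scene stay as the last step left them, time stands still between calls to the robot, and variables do not carry over. Pictures are saved under pics/ and viewed, at most 10 in all, crops included, and the job is handed in when it is done.

Besides the shell and the picture viewer there is one more tool, called after "Request:" as name(argument=value, ...) on one line, values as JSON. play_rows: Moves the arm, as the interface text tells. Its arguments: {"type":"object","properties":{"plan":{"type":"array","items":{"type":"number"}},"squeeze":{"type":"number"}},"required":["plan"]}

```bash
mkdir -p pics
cat > h.py <<'E'
import numpy as np, cv2
from workcell import status, viewer, manip
def ray(m,u,v):
    R=np.array(m['R']);t=np.array(m['t'])
    d=R.T@np.array([(u-m['cx'])/m['fx'],(v-m['cy'])/m['fy'],1]);return -R.T@t,d
def at_z(m,u,v,z):
    c,d=ray(m,u,v);return c+d*(z-c[2])/d[2]
def proj(m,X):
    p=np.array(m['R'])@np.array(X)+np.array(m['t']);return m['fx']*p[0]/p[2]+m['cx'],m['fy']*p[1]/p[2]+m['cy']
def snap(n,f):
    m=viewer.camera_model(n);im=viewer.camera(n)[:,:,::-1].copy();cv2.imwrite('pics/'+f+'.png',im);return m,im
E
python3 - <<'E'
from h import *
for n in('top','scene'):
    m,im=snap(n,n+'1');print(n,{k:np.round(v,4).tolist() for k,v in m.items()})
o=status.get_obs();print({k:np.round(v,3).tolist() for k,v in o.items()},manip.tip_extent)
E
```

```text
top {'fx': 462.6193, 'fy': 462.6193, 'cx': 313.9933, 'cy': 238.7574, 'R': [[0.0301, -0.9993, 0.0239], [-0.9975, -0.0315, -0.0626], [0.0633, -0.0219, -0.9978]], 't': [0.1041, 0.604, 1.0074]}
scene {'fx': 498.3216, 'fy': 498.3216, 'cx': 320.6391, 'cy': 240.7867, 'R': [[0.873, -0.4877, -0.0049], [-0.2735, -0.4813, -0.8328], [0.4038, 0.7284, -0.5535]], 't': [-0.4278, 0.2903, 0.6551]}
{'clock': 0.1, 'joint_pos': [-1.234, 0.333, -0.065, 1.461, 0.022, 1.35, -0.088], 'joint_velocities': [0.0, -0.001, 0.001, -0.001, -0.002, 0.002, 0.001], 'tau': [0.001, -62.674, 0.049, -39.243, 0.016, 0.007, -0.0], 'position': [0.22, 0.585, 0.245], 'ee_rot': [0.179, 0.984, -0.001, -0.0], 'ft_force': [-0.025, 0.414, 0.013], 'torque': [-0.029, -0.017, 0.013], 'grasp_force': 0.0, 'grip_width': 1.001} 0.014
```

View pics/top1.png

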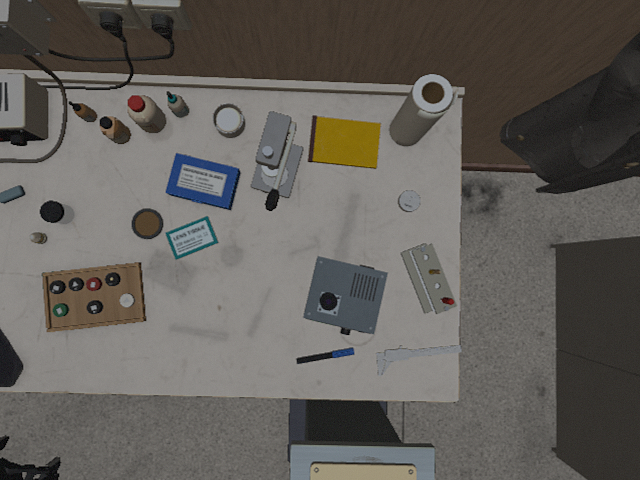

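View pics/scene1.png

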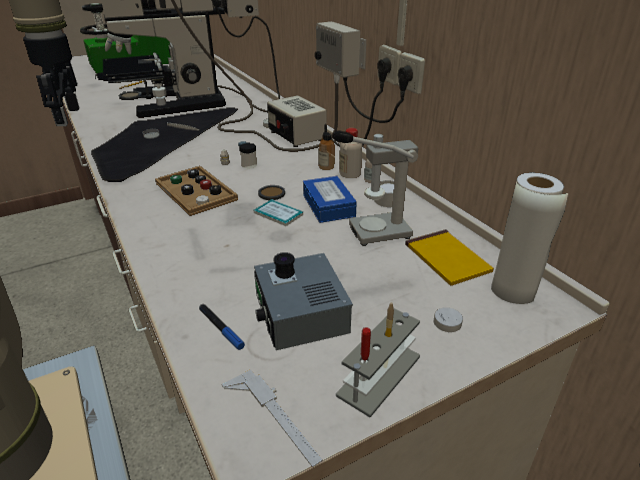

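The top view shows the controller at about (346,295), the loupe at (329,301), the red screwdriver at (448,301) and the brush at (434,272). I'll enlarge both views for a closer reading.

Run:
```python
from h import *
a=cv2.imread('pics/top1.png')[235:335,290:465];b=cv2.imread('pics/scene1.png')[240:420,240:480]
a=cv2.resize(a,None,fx=4,fy=4,interpolation=2);b=cv2.resize(b,None,fx=3.3,fy=3.3,interpolation=2)
cv2.imwrite('pics/c1.png',a);cv2.imwrite('pics/c2.png',b)
```

```text
(no output)
```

View pics/c1.png

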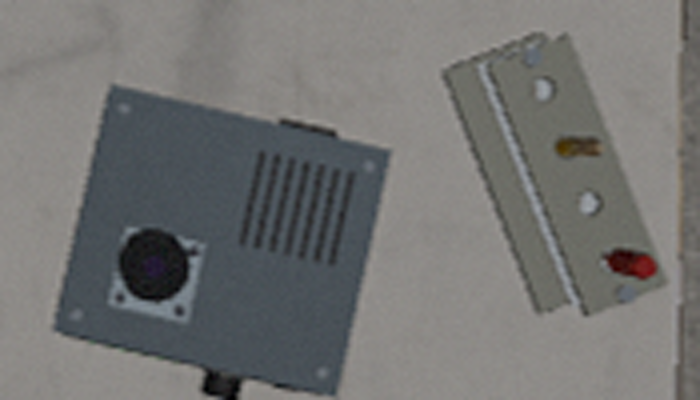

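View pics/c2.png

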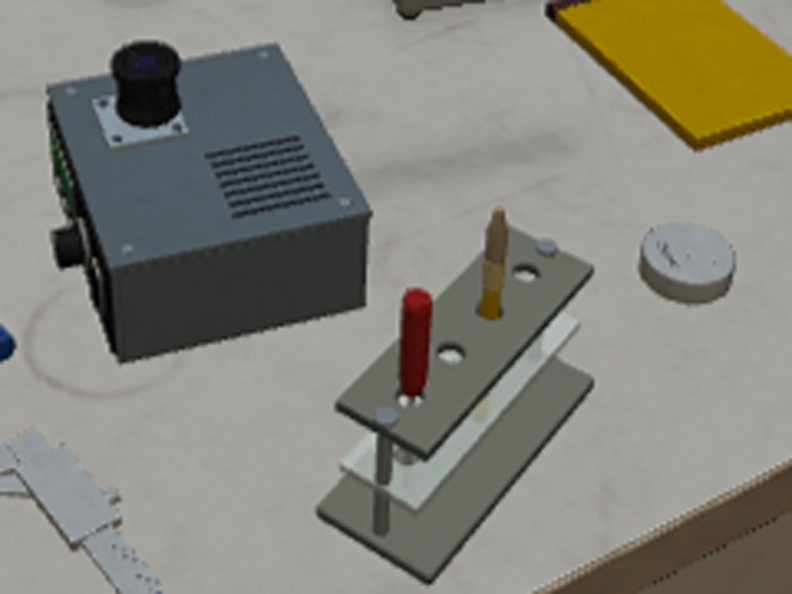

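Run:
```python
from h import *
t=viewer.camera_model('top');s=viewer.camera_model('scene')
T=lambda x,y,z:at_z(t,290+x/4,235+y/4,z)
S=lambda x,y,z:at_z(s,240+x/3.3,240+y/3.3,z)
c=[T(*p,.07) for p in((111,86),(391,150),(336,396),(54,330))]
C=sum(c)/4;e=c[0]-c[3]+c[1]-c[2];yaw=np.arctan2(e[1],e[0]);print('ctrl',C,np.degrees(yaw))
R=np.array([[np.cos(yaw),-np.sin(yaw)],[np.sin(yaw),np.cos(yaw)]])
print('aper',C[:2]+R@[-.025,.03])
print('plate',sum(T(*p,.073) for p in((130,226),(205,243),(187,324),(109,304)))/4)
print('loupe',T(154,264,.105),'scene',S(146,62,.105))
h1,h3=T(543,90,.078),T(592,203,.078);d=h3-h1
print('holes',h1,h3,np.linalg.norm(d),np.degrees(np.arctan2(-d[1],-d[0])),'drv hole',h1+1.5*d,'scn h',S(526,272,.078),S(452,352,.078))
print('drv top',T(643,264,.13),S(417,300,.132))
print('block',T(480,-138,.016), 'worktop edge',T(680,200,0))
```

```text
ctrl [0.4816127  0.05378271 0.07      ] -11.483942134644444
aper [0.46308599 0.08815946]
plate [0.46311659 0.08768772 0.073     ]
loupe [0.47054926 0.09162816 0.105     ] scene [0.46988267 0.09056335 0.105     ]
holes [ 0.5648385  -0.11094901  0.078     ] [ 0.50674835 -0.13751377  0.078     ] 0.0638760631621865 24.57472685073602 drv hole [ 0.47770328 -0.15079614  0.078     ] scn h [ 0.56561227 -0.11151513  0.078     ] [ 0.50709684 -0.13652386  0.078     ]
drv top [ 0.47913488 -0.14791136  0.13      ] [ 0.47836961 -0.14783201  0.132     ]
block [ 0.69337529 -0.09002934  0.016     ] worktop edge [ 0.50755406 -0.21036595  0.        ]
```

```bash
cat >> h.py <<'E'
from scipy.spatial.transform import Rotation as Ro
def to(xyz,yawy):
    """shift and turn (tool axes) to TCP xyz, tool pointing down, y axis at yawy deg"""
    o=status.get_obs();R=Ro.from_quat(o['ee_rot']);y=np.radians(yawy)
    Y=np.array([np.cos(y),np.sin(y),0]);Z=np.array([0,0,-1.]);X=np.cross(Y,Z)
    G=Ro.from_matrix(np.stack([X,Y,Z],1))
    d=R.inv().apply(np.array(xyz)-o['position']);r=(R.inv()*G).as_rotvec(degrees=True)
    print('turn',np.round(r,1),'shift',np.round(d,4))
E
python3 - <<'E'
from h import *
to((.47,.091,.2),9.4);to((.47,.091,.092),9.4)
E
```

```text
turn [-0.1  0.  60. ] shift [-0.4078 -0.374   0.0451]
turn [-0.1  0.  60. ] shift [-0.4078 -0.3739  0.1531]
```

Request:
play_rows(plan=[0,0,5,-0.034,-0.031,0.004,1,0,0,10,-0.068,-0.062,0.008,1,0,0,15,-0.102,-0.094,0.011,1,0,0,20,-0.136,-0.125,0.015,1,0,0,25,-0.17,-0.156,0.019,1,0,0,30,-0.204,-0.187,0.023,1,0,0,35,-0.238,-0.218,0.026,1,0,0,40,-0.272,-0.249,0.03,1,0,0,45,-0.306,-0.28,0.034,1,0,0,50,-0.34,-0.312,0.038,1,0,0,55,-0.374,-0.343,0.041,1,0,0,60,-0.408,-0.374,0.045,1,0,0,60,-0.408,-0.374,0.045,1,0,0,60,-0.408,-0.374,0.045,1,0,0,60,-0.408,-0.374,0.045,1])

```text
clock: 1.98
position: [0.4698, 0.0925, 0.2002]
ee_rot: [0.646, 0.763, 0.0, -0.0]
ft_force: [0.1, 0.0, -0.1]
grip_width: 1.0
grasp_force: 0.0
```

Run:
```python
from h import *
m,im=snap('wrist','w1');to((.47,.091,.092),9.4);print(status.get_obs()['joint_pos'],status.get_obs()['position'])
print(proj(m,(.47,.091,.105)),proj(m,(.463,.088,.073)))
```

```text
turn [-0.  -0.   0.1] shift [-1.500e-03 -1.000e-04  1.083e-01]
[-0.69684676  0.02823914  0.41791834  1.91564632 -0.01259936  1.20021262
 -0.1083519 ] [0.46986028 0.09243208 0.20028325]
(np.float64(315.30232793193403), np.float64(250.23169811177362)) (np.float64(304.93316478537275), np.float64(237.457351534925))
```

View pics/w1.png

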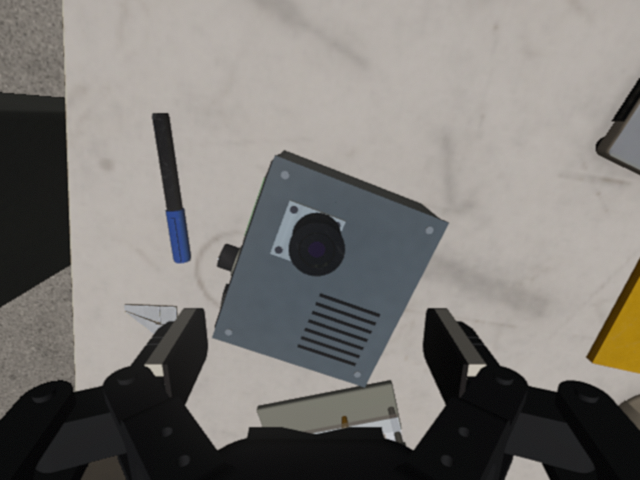

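The wrist view shows the loupe at (317,245), between the fingers, with the cover plate around (309,235). That agrees with the estimate, so I'll descend and grip.

Request:
play_rows(plan=[0,0,0,0,0,0.03,1,0,0,0,0,0,0.06,1,0,0,0,0,0,0.085,1,0,0,0,0,0,0.1,1,0,0,0,0,0,0.107,1,0,0,0,0,0,0.107,1,0,0,0,0,0,0.107,0.7,0,0,0,0,0,0.107,0.6,0,0,0,0,0,0.107,0.5,0,0,0,0,0,0.107,0.4,0,0,0,0,0,0.107,0.3,0,0,0,0,0,0.107,0.2,0,0,0,0,0,0.107,0.2,0,0,0,0,0,0.107,0.2], squeeze=25)

```text
clock: 3.78
position: [0.4704, 0.0914, 0.0937]
ee_rot: [0.647, 0.763, 0.0, 0.0]
ft_force: [-1.7, -0.6, 5.3]
grip_width: 0.411
grasp_force: 24.8
```

Request:
play_rows(plan=[0,0,0,0,0,-0.01,0.2,0,0,0,0,0,-0.03,0.2,0,0,0,0,0,-0.06,0.2,0,0,0,0.03,0.006,-0.06,0.2,0,0,0,0.07,0.014,-0.06,0.2,0,0,0,0.11,0.022,-0.06,0.2,0,0,0,0.15,0.03,-0.06,0.2,0,0,0,0.15,0.03,-0.03,0.2,0,0,0,0.15,0.03,0,0.2,0,0,0,0.15,0.03,0.03,0.2,0,0,0,0.15,0.03,0.05,0.2,0,0,0,0.15,0.03,0.06,0.2,0,0,0,0.15,0.03,0.065,0.2,0,0,0,0.15,0.03,0.065,0.2,0,0,0,0.15,0.03,0.065,0.2])

```text
clock: 5.65
position: [0.4758, 0.2445, 0.0291]
ee_rot: [0.647, 0.763, 0.001, 0.0]
ft_force: [0.1, 0.2, -0.7]
grip_width: 0.416
grasp_force: 25.1
```

Run:
```python
from h import *
m,im=snap('scene','s2');p=status.get_obs();print(p['position'],p['ft_force'])
u,v=proj(m,p['position']);print(u,v);u,v=int(u),int(v)
cv2.imwrite('pics/s2c.png',cv2.resize(im[v-70:v+80,u-90:u+110],None,fx=4,fy=4,interpolation=2))
```

```text
[0.47575628 0.24446668 0.02899477] [ 0.32809101 -1.10918211  0.0049673 ]
255.5461229295212 249.88556185231198
```

View pics/s2c.png

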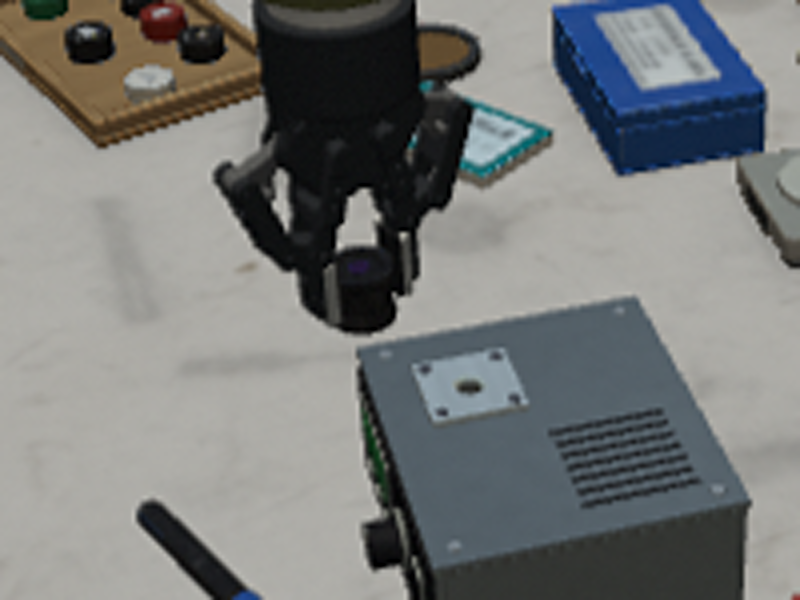

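The loupe is held upright and the bare aperture shows at crop (470,387). I'll lower slowly until it touches.

Request:
play_rows(plan=[0,0,0,0,0,0.003,0.2,0,0,0,0,0,0.005,0.2,0,0,0,0,0,0.0065,0.2,0,0,0,0,0,0.0075,0.2,0,0,0,0,0,0.0075,0.2])

```text
clock: 6.32
position: [0.4754, 0.2442, 0.0208]
ee_rot: [0.647, 0.763, 0.0, -0.0]
ft_force: [-0.4, 0.8, -0.2]
grip_width: 0.412
grasp_force: 25.2
```

Run:
```python
from h import *
m=viewer.camera_model('scene')
print('aper',at_z(m,165+470/4,179+387/4,.073))
p=status.get_obs();print(p['position'],p['ft_force'])
```

```text
aper [0.46341661 0.08743443 0.073     ]
[0.47542909 0.24415236 0.0208066 ] [-0.43511539  0.76752127 -0.20957549]
```

Request:
play_rows(plan=[0,0,0,0,0,0.0005,0.2,0,0,0,0,0,0.001,0.2,0,0,0,0,0,0.001,0.2])

```text
clock: 6.7
position: [0.4755, 0.2442, 0.0206]
ee_rot: [0.647, 0.763, 0.0, -0.0]
ft_force: [-4.7, -3.3, 11.4]
grip_width: 0.413
grasp_force: 26.3
```

Request:
play_rows(plan=[0,0,0,0,0,-0.0005,0.42,0,0,0,0,0,-0.0005,0.46,0,0,0,0,0,-0.0005,0.52,0,0,0,0,0,-0.0005,0.6,0,0,0,0,0,-0.0005,0.7,0,0,0,0,0,-0.0005,0.8,0,0,0,0,0,-0.0005,0.8,0,0,0,0,0,-0.01,0.8,0,0,0,0,0,-0.04,0.8,0,0,0,0,0,-0.09,0.8,0,0,0,0,0,-0.15,0.8,0,0,0,0,0,-0.2,0.8,0,0,0,0,0,-0.2,0.8])

```text
clock: 8.32
position: [0.4772, 0.2451, 0.2246]
ee_rot: [0.647, 0.762, 0.004, 0.001]
ft_force: [-0.0, 0.8, -1.6]
grip_width: 0.803
grasp_force: 0.0
```

Run:
```python
from h import *
to((.478,-.149,.23),-65.4)
```

```text
turn [ 0.2 -0.5 74.8] shift [-0.3889 -0.0633 -0.0073]
```

Request:
play_rows(plan=[0,0,7.5,-0.039,-0.006,-0.001,0.8,0,0,15,-0.078,-0.013,-0.001,0.8,0,0,22.5,-0.117,-0.019,-0.002,0.8,0,0,30,-0.156,-0.025,-0.003,0.8,0,0,37.5,-0.194,-0.032,-0.004,0.8,0,0,45,-0.233,-0.038,-0.005,0.8,0,0,52.5,-0.272,-0.044,-0.005,0.8,0,0,60,-0.311,-0.051,-0.006,0.8,0,0,67.5,-0.35,-0.057,-0.007,0.8,0.2,-0.5,74.8,-0.389,-0.063,-0.007,0.8,0.2,-0.5,74.8,-0.389,-0.063,-0.007,0.7,0.2,-0.5,74.8,-0.389,-0.063,-0.007,0.7,0.2,-0.5,74.8,-0.389,-0.063,-0.007,0.7])

```text
clock: 9.95
position: [0.4767, -0.1487, 0.2265]
ee_rot: [0.977, 0.214, -0.004, 0.002]
ft_force: [-0.7, 0.4, 0.3]
grip_width: 0.695
grasp_force: 0.0
```

Run:
```python
from h import *
m,im=snap('wrist','w3');to((.478,-.149,.106),-65.4);p=status.get_obs();print(p['position'],p['joint_pos'])
print(proj(m,(.478,-.149,.134)),proj(m,(.478,-.149,.078)))
s,_=snap('scene','s3');mm=viewer.camera_model('top');snap('top','t3')
```

```text
turn [0.1 0.5 0.1] shift [0.0021 0.0005 0.1206]
[ 0.47672291 -0.14876756  0.22660974] [-0.47994534  0.05872586  0.72132829  1.84064798 -0.03363684  1.2624266
 -0.88847951]
(np.float64(316.01064369485744), np.float64(246.43925664402286)) (np.float64(315.6520205750553), np.float64(221.71239452924002))
```

View pics/w3.png

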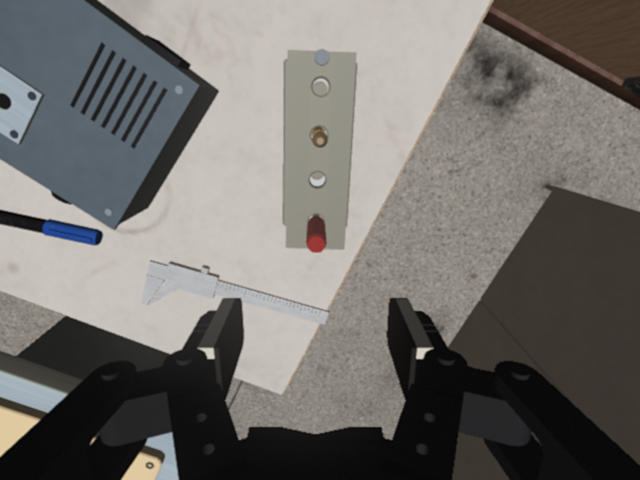

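View pics/s3.png

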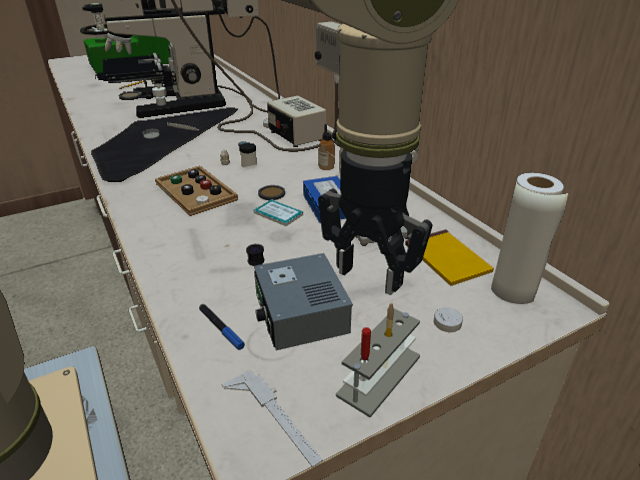

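The loupe stands upright on the bare worktop at scene (255,254). In the wrist view the driver is centred between the fingers at (316,243). I'll descend and grip it.

Request:
play_rows(plan=[0.1,0.5,0,0.003,0.0005,0.03,0.6,0.1,0.5,0,0.003,0.0005,0.06,0.6,0.1,0.5,0,0.003,0.0005,0.09,0.6,0.1,0.5,0,0.003,0.0005,0.11,0.6,0.1,0.5,0,0.003,0.0005,0.122,0.6,0.1,0.5,0,0.003,0.0005,0.122,0.6,0.1,0.5,0,0.003,0.0005,0.122,0.4,0.1,0.5,0,0.003,0.0005,0.122,0.3,0.1,0.5,0,0.003,0.0005,0.122,0.2,0.1,0.5,0,0.003,0.0005,0.122,0.1,0.1,0.5,0,0.003,0.0005,0.122,0,0.1,0.5,0,0.003,0.0005,0.122,0,0.1,0.5,0,0.003,0.0005,0.122,0], squeeze=60)

```text
clock: 11.72
position: [0.4791, -0.1498, 0.1051]
ee_rot: [0.977, 0.213, 0.001, 0.0]
ft_force: [-1.7, 0.9, 6.1]
grip_width: 0.137
grasp_force: 58.4
```

Request:
play_rows(plan=[0,0,0,0,0,-0.01,0,0,0,0,0,0,-0.03,0,0,0,0,0,0,-0.06,0,0,0,0,0,0,-0.09,0,0,0,0,0,0,-0.115,0,0,0,0,0,0,-0.115,0,0,0,0,0,0,-0.115,0])

```text
clock: 12.6
position: [0.4783, -0.1496, 0.2192]
ee_rot: [0.977, 0.213, -0.0, 0.0]
ft_force: [-0.3, -1.0, -1.1]
grip_width: 0.133
grasp_force: 58.4
```

Run:
```python
from h import *
to((.463,.088,.22),-65.4);to((.463,.088,.22),-20);p=status.get_obs();print(p['grip_width'],p['position'])
```

```text
turn [ 0.  0. -0.] shift [ 0.0849 -0.2225 -0.0008]
turn [  0.    0.  -45.4] shift [ 0.0849 -0.2225 -0.0008]
0.13301592661551628 [ 0.47834612 -0.14961035  0.21924991]
```

Request:
play_rows(plan=[0,0,0,0.012,-0.032,0,0,0,0,0,0.024,-0.064,0,0,0,0,0,0.036,-0.095,0,0,0,0,0,0.048,-0.127,0,0,0,0,0,0.061,-0.159,0,0,0,0,0,0.073,-0.19,0,0,0,0,0,0.085,-0.2225,0,0,0,0,0,0.085,-0.2225,0.02,0,0,0,0,0.085,-0.2225,0.04,0,0,0,0,0.085,-0.2225,0.04,0,0,0,0,0.085,-0.2225,0.04,0,0,0,0,0.085,-0.2225,0.04,0])

```text
clock: 14.1
position: [0.4638, 0.088, 0.1803]
ee_rot: [0.977, 0.213, 0.001, 0.0]
ft_force: [0.2, -0.7, -0.8]
grip_width: 0.133
grasp_force: 58.4
```

Run:
```python
from h import *
p=status.get_obs();print(p['position'],p['ft_force'])
m,im=snap('scene','s4')
print(proj(m,(.4632,.088,.073)),proj(m,p['position']),proj(m,p['position']-[0,0,.087]))
a=cv2.resize(im[200:300,235:335],None,fx=6,fy=6,interpolation=2)
mw,iw=snap('wrist','w4');print(proj(mw,(.4632,.088,.073)),proj(mw,p['position']-[0,0,.087]))
b=cv2.resize(iw[150:450,220:420],(400,600),interpolation=2)
cv2.imwrite('pics/c4.png',np.hstack([a[:,100:500],b]))
```

```text
[0.46381801 0.08796709 0.18031413] [ 0.18364649 -0.65113882 -0.80605933]
(np.float64(282.2467274595853), np.float64(275.61434069346194)) (np.float64(279.4499434803912), np.float64(222.8644082694323)) (np.float64(282.0179108124053), np.float64(266.11166097345006))
(np.float64(314.42655773224465), np.float64(242.714694738864)) (np.float64(314.8837863979155), np.float64(252.4690742957568))
```

View pics/c4.png

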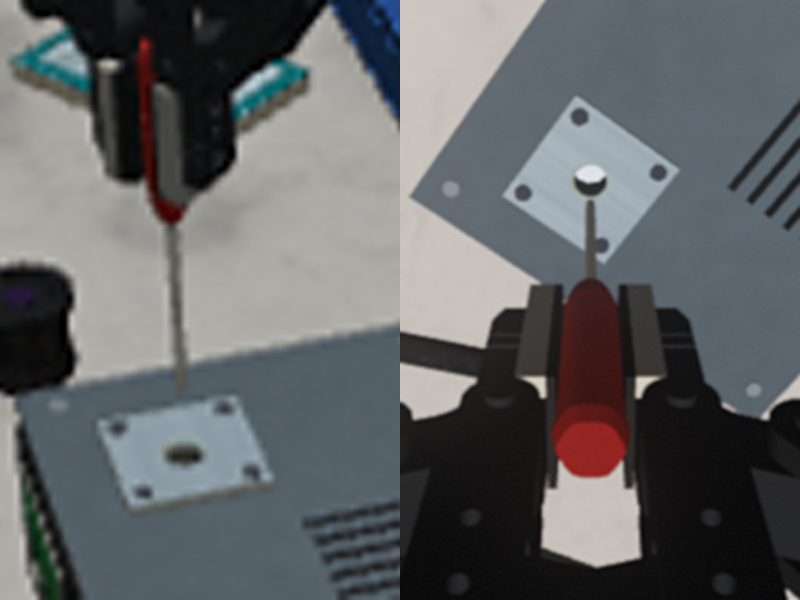

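In the scene view the tip at (281.7,264.7) is straight above the aperture at (282.3,275.7). The wrist view agrees, so I'll go down.

Request:
play_rows(plan=[0,0,0,-0.0005,0,0.01,0,0,0,0,-0.0005,0,0.018,0,0,0,0,-0.0005,0,0.024,0,0,0,0,-0.0005,0,0.03,0,0,0,0,-0.0005,0,0.035,0,0,0,0,-0.0005,0,0.038,0,0,0,0,-0.0005,0,0.038,0,0,0,0,-0.0005,0,0.038,0])

```text
clock: 15.2
position: [0.4632, 0.0878, 0.1419]
ee_rot: [0.977, 0.213, 0.0, 0.0]
ft_force: [-0.0, -1.2, 0.3]
grip_width: 0.133
grasp_force: 58.4
```

Request:
play_rows(plan=[0,0,0,0,0,0.001,0,0,0,0,0,0,0.002,0,0,0,0,0,0,0.003,0,0,0,0,0,0,0.003,0])

```text
clock: 15.7
position: [0.4631, 0.0878, 0.1388]
ee_rot: [0.977, 0.213, 0.0, 0.0]
ft_force: [0.3, -0.0, 1.1]
grip_width: 0.138
grasp_force: 58.5
```

Request:
play_rows(plan=[0,0,0,0,0,0.001,0,0,0,0,0,0,0.002,0,0,0,0,0,0,0.002,0])

```text
clock: 16.08
position: [0.4631, 0.0878, 0.1367]
ee_rot: [0.977, 0.213, 0.0, 0.0]
ft_force: [-0.5, 0.1, 3.4]
grip_width: 0.141
grasp_force: 58.5
```

Request:
play_rows(plan=[0,0,0,0,0,0.001,0,0,0,0,0,0,0.002,0,0,0,0,0,0,0.002,0])

```text
clock: 16.45
position: [0.4631, 0.0878, 0.1347]
ee_rot: [0.977, 0.213, 0.0, 0.0]
ft_force: [-0.0, -1.2, 4.6]
grip_width: 0.138
grasp_force: 58.5
```

Request:
play_rows(plan=[0,0,0,0,0,0.001,0,0,0,0,0,0,0.0015,0,0,0,0,0,0,0.0015,0])

```text
clock: 16.82
position: [0.4633, 0.0878, 0.1334]
ee_rot: [0.977, 0.213, 0.001, 0.0]
ft_force: [-1.0, -0.1, 7.2]
grip_width: 0.135
grasp_force: 58.6
```

Request:
play_rows(plan=[0,0,0,0,0,0.0005,0,0,0,0,0,0,0.001,0,0,0,0,0,0,0.001,0])

```text
clock: 17.2
position: [0.4636, 0.0879, 0.1329]
ee_rot: [0.977, 0.213, 0.001, 0.0]
ft_force: [-2.7, -1.2, 12.1]
grip_width: 0.131
grasp_force: 59.2
```

Request:
play_rows(plan=[0,0,0,0,0,0.0003,0,0,0,0,0,0,0.0003,0,0,0,0,0,0,0.0003,0,0,0,0,0,0,0.0003,0,0,0,0,0,0,0.0003,0,0,0,0,0,0,0.0003,0,0,0,0,0,0,0.0003,0,0,0,0,0,0,0.0003,0])

```text
clock: 18.2
position: [0.4637, 0.0879, 0.1328]
ee_rot: [0.977, 0.213, 0.001, -0.0]
ft_force: [-2.5, 0.1, 13.2]
grip_width: 0.129
grasp_force: 59.3
```

Run:
```python
from h import *
m,im=snap('scene','s5')
cv2.imwrite('pics/c5.png',cv2.resize(im[190:390,210:450],None,fx=3,fy=3,interpolation=2))
p=status.get_obs();print(p['position'],p['ft_force'])
```

```text
[0.46364454 0.08792506 0.13276758] [-2.00211263 -1.15112664 13.20878105]
```

View pics/c5.png

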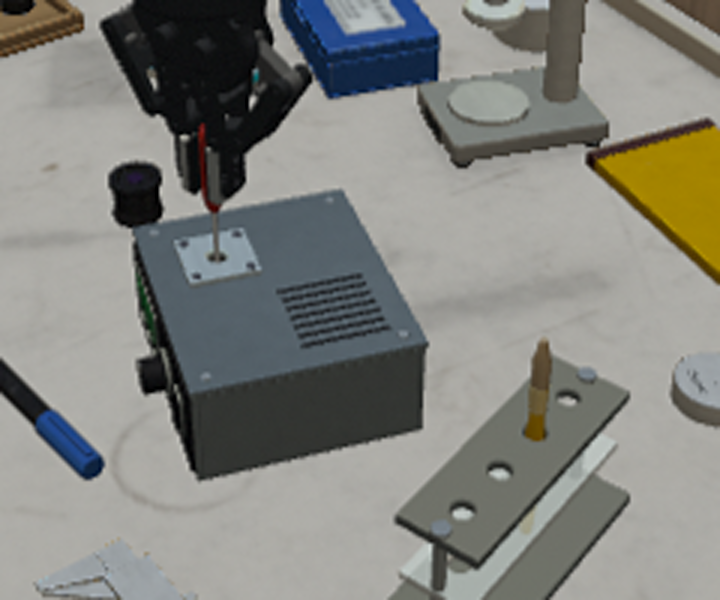

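The blade is inside the aperture at crop (217,257), pushing a steady 13 N against the stop. The loupe stands upright on the bench and the brush is still in the stand, so I'm handing in.

```bash
python3 -c "
from h import *
print(manip.hand_in())"
```

```text
the job is handed in; nothing more can be done
None
```

The job is handed in: the loupe stands upright on the bare worktop, and the gripped screwdriver is holding the reset button against its stop at about 13 N. The brush and everything else on the bench were left where they were.

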